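# Lock the inspection lamp onto its ball mount

### The job

Fit the cordless inspection lamp onto the bench mount that ends in a steel ball (not the one with the square stud). Pull the T-handle of the lamp's coupler up, lower the coupler gently over the ball with the handle still up until it sits flat on the collar under the ball, then press the handle fully down to lock it and let go.

Things in the scene. Friction and masses are not known exactly. Their poses are not given: they have to be found in the camera images.
- coupler: Lamp with ball coupler, upright on the bench, 0.84 kg. Aluminium bell, rim 66 mm wide, 51 mm above, top 52 mm up with a 22 mm boss to 64 mm; lamp head at +x and battery at -x reach 84 mm out, 9 to 39 mm above the rim. Origin: rim centre, z up. Mouth 58 mm, narrowing to 43 mm at 16 mm up. Flat jaws along y: handle down they close under the ball or bar it, handle up they stick out to 59 mm. Any heading will do.
- handle (a joint): Height of the T-handle over its locked position: 0 (down, locked; at the start) to 0.020 m (up, stop). It slides along the coupler's z and stays where left (about 4 N friction, less than the lamp's weight): lifting by the handle first draws it up to its stop while the lamp stays standing, then carries the lamp, handle up.
- grip (a point): Centre of the T-handle's crossbar: steel, 70 mm long along the coupler's x, 16 mm thick along its y, 14 mm high, on a 12 mm rod. It lies 96 mm above the bell's rim (32 mm above the boss) when the handle is down, 20 mm more when up. Axes as the coupler's. Grip it from above across its 16 mm.
- ball (a point): Centre of the 36 mm steel ball on a 12 mm neck, 82 mm above the bench, 22 mm above the top of its bolted grey mount's flat collar (76 mm wide; foot 100 mm). The fitted coupler's rim rests on that collar, its origin 22 mm below this point. The other mount is the same up to the collar but ends in a 26 mm square stud, 36 mm high, at least 140 mm away.

How it is judged:
By the outcome, as a careful person would: the job done as asked, in the order asked, and still so for the second after the job is handed in, with the robot touching nothing.
It also fails if it takes over 38 s, if anything falls off the work surface, if the arm or the gripper's body presses on something with over 40 N, if the wrist force passes 120 N, or if a joint passes its speed limit or range.

### The arm

A 6-joint arm with a two-finger parallel gripper is mounted at the origin on the work surface. World frame = base frame: x ahead of the robot, y to its left, z up, the work surface at z = 0. Lengths are in m, angles in rad, forces in N, time in s.
With the tool pointing down it reaches from about 0.425 to 0.95 m from the base axis. Payload 14.7 kg.
Tool frame: the origin (TCP) lies between the finger pads; the fingertips stand 19 mm ahead of it and the grasp point (between the pads) is the TCP (tip_extent is the distance from the TCP to the fingertips, in m); z points along the fingers, y is the direction in which the jaws open and shut (so a half turn about z gives the same grasp; the last joint's range is limited). The gripper opens to 85 mm and grips with 20 to 120 N. Pads are 22 mm wide; open, the fingers measure 114 mm over their backs; the gripper's body (76 mm by 85 mm) begins 54 mm behind the grasp point. The pads swing forward as they close: fully open they stand 13 mm farther back than shut.
Start: joints at [1.268, 0.48, 1.596, -0, 1.065, -0.047], TCP at [0.164, 0.629, 0.25] pointing down, gripper open.
Joint ranges: [-2.75, 2.75], [-0.82, 2.05], [0.23, 2.67], [-1.56, 4.7], [0.09, 2.69], [-2.92, 2.92]. Speed limits (rad/s): [1.89, 1.89, 2.39, 3.01, 3.01, 3.01].

### API

Orientations are given as a unit quaternion [w, x, y, z].
In Python, from plant import * gives the robot as it stands.
- The arm moves only by the tool move_arm, never from a script. Its arguments are lists of equal length, an entry for each row: "grip": the opening, from 0 (shut) to 1 (fully open); "slide": the shift along the tool's x, y, z in m, a list of three; "turn": the turn about the tool's z in degrees. In form: {"grip": [grip, ...], "slide": [[dx, dy, dz], ...], "turn": [turn, ...]}. A call has 1 to 5 rows; each row shifts and turns the commanded pose from where the row before left it, along the tool's axes as they then stand; what a row does not reach is not made up. A row lasts 1/8 s, in which the tool goes at most 62.5 mm and 10.7 degrees, less where a joint would pass 70% of its speed; a pose out of reach is approached as far as the arm can. A call with a gripper value outside its range is refused whole. The fingers move at their own pace and stop on an object; "force" is the grip in N (left out, the last holds). Time passes only in rows, so rows that do not move let the fingers close. It gives the time, the measured TCP pose, the force and the opening at its end, in the units of the state.
- observe(): the state, without advancing time (a new reading comes with each control period).
- read_camera(name): name is "scene" or "top" or "wrist"; returns a dict with "color" (384x512x3 uint8, blue, green, red), "K" (3x3 intrinsics, pixels), "k1" (the pictures are not rectified: a ray, as slopes to the right and down, at radius r is drawn at 1 + k1 r^2 times it, then the intrinsics apply), "R" (3x3) and "t" (3): a world point X has camera coordinates R X + t; the wrist camera has in their place "tool_from_camera" (4x4, takes a point from camera to tool coordinates, whose origin is the TCP and whose axes are the flange's). Camera axes: x right, y down, z forward; pixel columns grow to the right and rows downward; lengths in m; the calibration is good to about 2 mm. A picture is of the moment at which its call begins: read the wrist's pose just before it. There is no depth.
- job_done(): hands the job in, once; it reports no verdict.
The state is a dict: "clock": time; "qpos": joint angles; "joint_velocities": joint speeds; "joint_efforts": joint torques, N m; "ee_pos": TCP position; "eef_rot": TCP orientation; "wrist_force": force on the tool from outside, world axes, zero at the start; "wrist_torque": the same for the moment, N m; "grip_width": finger opening in m.
Only numpy, scipy, OpenCV 4.12 (cv2) and the standard library are available. Lean on these libraries where they do the work, as an engineer would, in place of code of your own. Each camera call takes 0.05 s, during which the arm holds its last target.

## Working session

There is one attempt and no reset: what is moved stays moved. The work goes in short steps, Python scripts to look and compute and a tool call to move; the robot and the scene stay as the last step left them, time stands still between calls to the robot, and variables do not carry over. Pictures are saved under pics/ and viewed, and the job is handed in when it is done.

Besides the shell and the picture viewer there is one more tool, called after "Request:" as name(argument=value, ...), one argument or row to a line, values as JSON. move_arm: Moves the arm, as the interface text tells. Its arguments: {"type":"object","properties":{"grip":{"type":"array"},"slide":{"type":"array"},"turn":{"type":"array"},"force":{"type":"number"}},"required":["grip","slide","turn"]}

```bash
mkdir -p pics; ls
python3 - <<'E'
from plant import *
import cv2,pickle
s=observe();print(s)
d={}
for n in("scene","top"):
    c=read_camera(n);d[n]=c;cv2.imwrite(f"pics/{n}0.png",c["color"])
    print(n,c["K"].tolist(),c["k1"],c["R"].tolist(),c["t"].tolist())
pickle.dump(d,open("c0.pkl","wb"))
E
```

```text
pics
{'clock': 0.0, 'qpos': array([ 1.26837448e+00,  4.80841891e-01,  1.59689699e+00, -3.09433893e-05,
        1.06510254e+00, -4.65831287e-02]), 'joint_velocities': array([ 0.00042394,  0.0007141 ,  0.00029388,  0.00112329, -0.00098379,
       -0.00105734]), 'joint_efforts': array([ 1.73682824e-03, -9.50646043e+01, -4.30185199e+01,  8.58642488e-05,
        1.20066397e-02,  1.26687959e-05]), 'ee_pos': array([0.16434408, 0.62846042, 0.24965724]), 'eef_rot': array([-9.50798781e-05,  1.27563313e-01,  9.91830233e-01, -6.17253579e-04]), 'wrist_force': array([-0.06099623,  0.06978228, -0.32131317]), 'wrist_torque': array([ 0.00235929,  0.02784537, -0.00159556]), 'grip_width': 0.08528455501931496}
scene [[449.43772254586145, 0.0, 252.72993142834517], [0.0, 449.43772254586145, 190.65511014182152], [0.0, 0.0, 1.0]] -0.05916702738998148 [[-0.5321660835533183, 0.8466324606963977, -0.003568754780763177], [0.55075375483845, 0.3429786350278043, -0.7609441224201766], [-0.6430159881736, -0.4069141585268651, -0.6488076036418668]] [0.270922475676681, -0.22622714671809682, 1.421234516561356]
top [[365.23197936177826, 0.0, 263.4628805578257], [0.0, 365.23197936177826, 195.76261383048242], [0.0, 0.0, 1.0]] -0.03286200778768306 [[-0.11690563351584599, -0.9931426143385906, 0.00090577975685308], [-0.968848665548434, 0.11384533552446514, -0.21993522420099254], [0.21832392474778764, -0.02658923022637454, -0.9755140576735382]] [0.06527409403316746, 0.5355907272482816, 0.6084058946208235]
```

View pics/scene0.png

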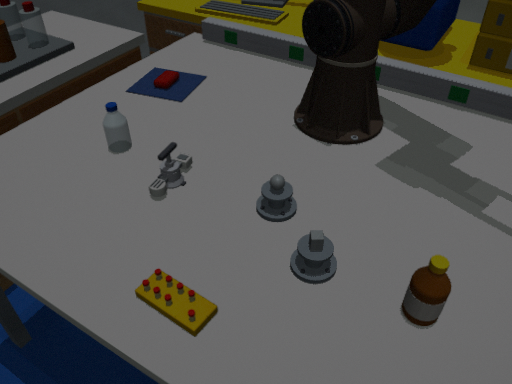

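View pics/top0.png

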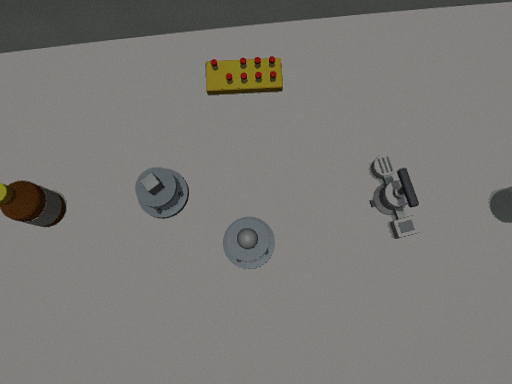

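Scene: lamp with dark T-handle near (170,170), ball mount (277,195), stud mount (315,250). Top: lamp (395,195), ball (248,238), stud (155,185). I'll zoom in to measure them.

Run:
```python
import pickle,cv2,numpy as np
d=pickle.load(open("c0.pkl","rb"))
def crop(n,x,y,w,h,f):return cv2.resize(d[n]["color"][y:y+h,x:x+w],None,fx=f,fy=f,interpolation=cv2.INTER_CUBIC)
a=crop("scene",140,135,64,64,6);b=crop("scene",245,165,64,64,6)
c=crop("top",360,145,64,100,6)[:,:];e=crop("top",215,205,64,100,6)
g=np.hstack([a,b]);cv2.imwrite("pics/za.png",cv2.convertScaleAbs(g,alpha=1.5))
cv2.imwrite("pics/zb.png",cv2.convertScaleAbs(np.hstack([c,e]),alpha=1.5))
```

```text
(no output)
```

View pics/za.png

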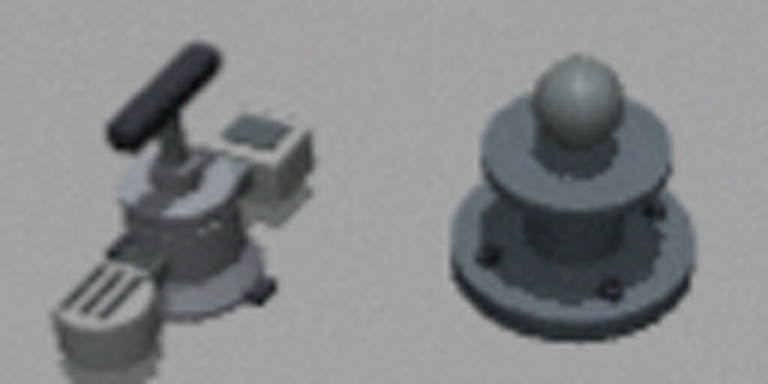

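View pics/zb.png

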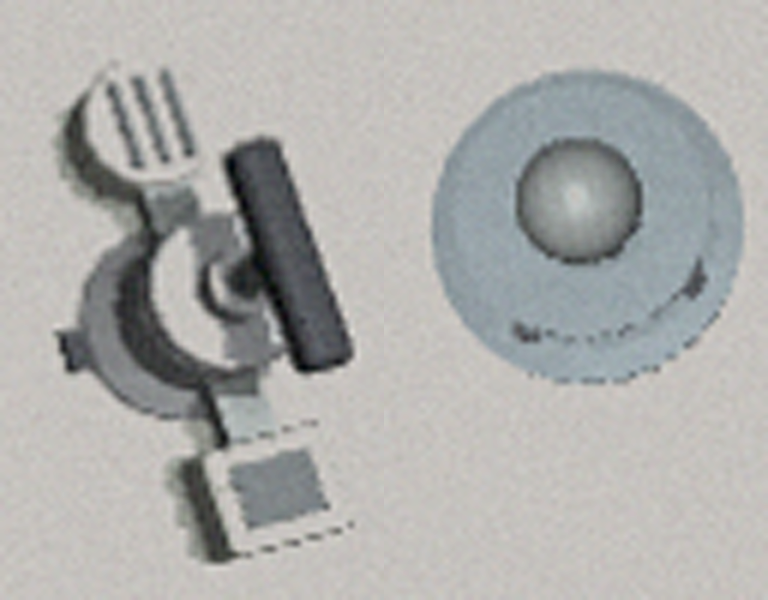

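```bash
cat > h.py <<'E'
import numpy as np,cv2
def ray(c,p):
    x,y=cv2.undistortPoints(np.array([[p]],float),c["K"],np.array([c["k1"],0,0,0,0.]))[0,0]
    d=c["R"].T@np.array([x,y,1.]);return -c["R"].T@c["t"],d/np.linalg.norm(d)
def plane(c,p,z):
    o,d=ray(c,p);return o+d*(z-o[2])/d[2]
def tri(c1,p1,c2,p2):
    o1,d1=ray(c1,p1);o2,d2=ray(c2,p2)
    s=np.linalg.lstsq(np.c_[d1,-d2],o2-o1,rcond=None)[0]
    a,b=o1+s[0]*d1,o2+s[1]*d2;return (a+b)/2,np.linalg.norm(a-b)
E
python3 - <<'E'
import pickle,cv2,numpy as np
from h import *
d=pickle.load(open("c0.pkl","rb"));T,S=d["top"],d["scene"]
def bar(c,x,y,w,h):
    g=c["color"][y:y+h,x:x+w].max(2)
    g=cv2.resize(g,None,fx=4,fy=4,interpolation=cv2.INTER_CUBIC)
    m=(g<62).astype(np.uint8)
    m=cv2.morphologyEx(m,cv2.MORPH_OPEN,np.ones((9,9)))
    cs=cv2.findContours(m,0,2)[0];k=max(cs,key=cv2.contourArea)
    r=cv2.minAreaRect(k);b=cv2.boxPoints(r)
    f=lambda q:(np.array(q)+.5)/4-.5+[x,y]
    print("rect",f(r[0]),np.array(r[1])/4,r[2]);b=f(b)
    e=[(np.linalg.norm(b[i]-b[(i+1)%4]),i) for i in range(2)]
    i=min(e)[1];return f(r[0]),(b[i]+b[(i+1)%4])/2,(b[(i+2)%4]+b[(i+3)%4])/2
t=bar(T,390,155,40,60);s=bar(S,150,135,35,30)
print("tri bar",tri(T,t[0],S,s[0]))
for z in(.096,.1):
  print(z,plane(T,t[0],z),plane(S,s[0],z))
  A,B=plane(T,t[1],z),plane(T,t[2],z);v=(A-B);print("top axis",np.linalg.norm(v),np.degrees(np.arctan2(v[1],v[0])))
  A,B=plane(S,s[1],z),plane(S,s[2],z);v=(A-B);print("sc axis",np.linalg.norm(v),np.degrees(np.arctan2(v[1],v[0])))
bt=np.array([(579-384)/6+215-.4,200/6+205-.4]);bs=np.array([(579-384)/6+245-.4,102/6+165-.4])
print("ball",tri(T,bt,S,bs),plane(T,bt,.082),plane(S,bs,.082))
E
```

```text
rect [402.10000038 189.17500305] [38.97507477 10.35645962] 71.56504821777344
rect [168.94817352 152.78353882] [14.36798763 23.19180298] 38.65980911254883
tri bar (array([ 0.51662478, -0.24169694,  0.09189448]), np.float64(0.003806231243684673))
0.096 [ 0.51489226 -0.23809141  0.096     ] [ 0.52073169 -0.23988097  0.096     ]
top axis 0.06826038912014636 6.933004751067171
sc axis 0.0814417356557901 -165.98010187037835
0.1 [ 0.51410438 -0.23641324  0.1       ] [ 0.52477437 -0.23581078  0.1       ]
top axis 0.06781659564971201 6.933004751067177
sc axis 0.08094432717107214 -165.98010187037835
ball (array([0.46372589, 0.03940092, 0.08395831]), np.float64(0.00023580102177399477)) [0.46389009 0.03956646 0.082     ] [0.46166613 0.0381575  0.082     ]
```

Run:
```python
import pickle,cv2,numpy as np
from h import *
d=pickle.load(open("c0.pkl","rb"));T,S=d["top"],d["scene"]
def bar(c,x,y,w,h,th):
    g=c["color"][y:y+h,x:x+w].max(2)
    g=cv2.resize(g,None,fx=4,fy=4,interpolation=cv2.INTER_CUBIC)
    m=(g<th).astype(np.uint8)
    m=cv2.morphologyEx(m,cv2.MORPH_OPEN,np.ones((13,13)))
    cs=cv2.findContours(m,0,2)[0];k=max(cs,key=cv2.contourArea)
    r=cv2.minAreaRect(k);b=cv2.boxPoints(r)
    f=lambda q:(np.array(q)+.5)/4-.5+[x,y]
    print("rect",th,f(r[0]),np.array(r[1])/4,r[2])
for th in(40,48,55): bar(T,396,160,30,52,th);bar(S,155,138,25,24,th)
P=lambda u,v,x,y:np.array([u/6+x-.4,v/6+y-.4])
t0=P(291,254,360,145);s0=P(163,95,140,135)
print(tri(T,t0,S,s0),plane(T,t0,.096),plane(S,s0,.096))
A,B=plane(T,P(255,145,360,145),.1),plane(T,P(330,360,360,145),.1);v=A-B;print(np.linalg.norm(v),np.degrees(np.arctan2(v[1],v[0])))
A,B=plane(S,P(205,52,140,135),.1),plane(S,P(122,140,140,135),.1);v=A-B;print(np.linalg.norm(v),np.degrees(np.arctan2(v[1],v[0])))
# lamp/battery tops at 39mm
A,B=plane(T,P(140,125,360,145),.039),plane(T,P(278,490,360,145),.039);v=A-B;print((A+B)/2,np.linalg.norm(v),np.degrees(np.arctan2(v[1],v[0])))
```

```text
rect 40 [402.125 190.   ] [6.25 6.5 ] 90.0
rect 40 [166.125 154.   ] [6.25 6.  ] 90.0
rect 48 [402.25 189.5 ] [7.75 7.75] 90.0
rect 48 [167.87806416 152.29042625] [ 9.06520367 22.81765556] 46.19348907470703
rect 55 [402.5   188.875] [10.    8.75] 90.0
rect 55 [166.71217537 151.12188244] [14.029562   20.59151077] 17.2414608001709
(array([ 0.5174791 , -0.24907911,  0.09761387]), np.float64(0.000745727906268227)) [ 0.51762389 -0.24941331  0.096     ] [ 0.51581876 -0.25121845  0.096     ]
0.06612366797905637 7.5266474238714265
0.06802675975756342 -169.89909856991244
[ 0.51610986 -0.24469991  0.039     ] 0.12322402278241837 9.613207186078702
```

Bar centre ≈ (0.517,−0.250), heading ≈ 8°; ball ≈ (0.4635,0.0395). I'll turn the tool and go over the lamp.

Request:
move_arm(
  grip=[1,1,1,1,1],
  slide=[
    [0,0,0],
    [0,0,0],
    [0,0,0],
    [-0.025,-0.043,0],
    [-0.025,-0.043,0],
  ],
  turn=[-8,-8,-7,0,0],
)

```text
clock: 0.72
ee_pos: [0.2266, 0.55, 0.2498]
eef_rot: [-0.0, -0.073, 0.997, -0.0]
wrist_force: [1.1, -0.0, 0.7]
grip_width: 0.0854
```

Request:
move_arm(
  grip=[1,1,1,1,1],
  slide=[
    [-0.025,-0.043,0],
    [-0.025,-0.043,0],
    [-0.025,-0.043,0],
    [-0.025,-0.043,0],
    [-0.025,-0.043,0],
  ],
  turn=[0,0,0,0,0],
)

```text
clock: 1.35
ee_pos: [0.382, 0.355, 0.2502]
eef_rot: [-0.0, -0.073, 0.997, -0.0]
wrist_force: [0.7, 0.4, -0.1]
grip_width: 0.0853
```

Request:
move_arm(
  grip=[1,1,1,1,1],
  slide=[
    [-0.025,-0.043,0],
    [-0.025,-0.043,0],
    [-0.025,-0.043,0],
    [-0.025,-0.043,0],
    [0.005,-0.05,0],
  ],
  turn=[0,0,0,0,0],
)

```text
clock: 1.98
ee_pos: [0.5092, 0.1493, 0.25]
eef_rot: [0.0, -0.073, 0.997, 0.0]
wrist_force: [0.9, 0.4, -0.7]
grip_width: 0.0858
```

Request:
move_arm(
  grip=[1,1,1],
  slide=[
    [0.005,-0.05,0],
    [0.02,-0.05,0],
    [0.0,0,0],
  ],
  turn=[0,0,0],
)

```text
clock: 2.35
ee_pos: [0.4962, 0.0451, 0.2501]
eef_rot: [-0.001, -0.071, 0.997, -0.0]
wrist_force: [-0.1, 0.9, 0.3]
grip_width: 0.0853
```

```bash
cat >> h.py <<'E'
from scipy.spatial.transform import Rotation as Ro
def wrist(name):
    import plant,pickle
    s=plant.observe();c=plant.read_camera("wrist")
    w,x,y,z=s["eef_rot"];Rt=Ro.from_quat([x,y,z,w]).as_matrix()
    M=np.eye(4);M[:3,:3]=Rt;M[:3,3]=s["ee_pos"];M=M@np.array(c["tool_from_camera"])
    c["R"]=M[:3,:3].T;c["t"]=-M[:3,:3].T@M[:3,3]
    pickle.dump(c,open(name+".pkl","wb"));cv2.imwrite(f"pics/{name}.png",c["color"])
    print(s["clock"],s["ee_pos"],s["wrist_force"],M.round(3).tolist());return c
E
python3 -c "
from h import *
c=wrist('w1');print(c['K'],c['k1'])"
```

```text
2.35 [0.49622075 0.04511916 0.2500769 ] [-0.09922452  0.9276975   0.29151656] [[-0.143, 0.956, 0.256, 0.433], [0.99, 0.138, 0.037, 0.035], [-0.0, 0.259, -0.966, 0.375], [0.0, 0.0, 0.0, 1.0]]
[[283.30689786   0.         255.2172203 ]
 [  0.         283.30689786 190.15824136]
 [  0.           0.           1.        ]] -0.03465373441437433
```

View pics/w1.png

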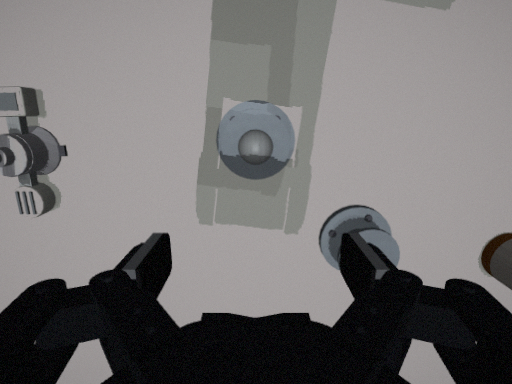

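Wrist view: ball at about (255,147), concentric on its mount; lamp at left edge.

Run:
```python
import pickle
from h import *
c=pickle.load(open("w1.pkl","rb"))
g=cv2.resize(c["color"][115:180,215:297],None,fx=8,fy=8,interpolation=cv2.INTER_CUBIC)
k=cv2.HoughCircles(cv2.GaussianBlur(cv2.cvtColor(g,6),(9,9),0),cv2.HOUGH_GRADIENT,1.5,50,param1=80,param2=30,minRadius=110,maxRadius=175)
print(k)
for q in k[0][:3]:
    cv2.circle(g,(int(q[0]),int(q[1])),int(q[2]),(0,0,255),1)
    p=(q[:2]+.5)/8-.5+[215,115];print(p,plane(c,p,.082))
cv2.imwrite("pics/w1z.png",g)
```

```text
NoneTraceback (most recent call last):
  File "<stdin>", line 7, in <module>
TypeError: 'NoneType' object is not subscriptable
```

Request:
move_arm(
  grip=[1,1,1,1,1],
  slide=[
    [0.0,-0.045,0],
    [0.0,-0.05,0],
    [0.0,-0.05,0],
    [0,-0.05,0],
    [0,-0.05,0],
  ],
  turn=[0,0,0,0,0],
)

```text
clock: 3.02
ee_pos: [0.5336, -0.195, 0.2502]
eef_rot: [0.0, -0.073, 0.997, 0.0]
wrist_force: [2.0, 0.4, 0.2]
grip_width: 0.0852
```

Run:
```python
from h import *
import pickle
w=pickle.load(open("w1.pkl","rb"))
g=cv2.resize(w["color"][95:185,210:300],None,fx=6,fy=6,interpolation=cv2.INTER_CUBIC)
c=wrist("w2")
cv2.imwrite("pics/w1z.png",g)
```

```text
3.025 [ 0.53355304 -0.19500522  0.25020025] [1.99275248 0.38062055 0.16786594] [[-0.147, 0.955, 0.257, 0.47], [0.989, 0.142, 0.038, -0.205], [0.0, 0.26, -0.966, 0.375], [0.0, 0.0, 0.0, 1.0]]
```

View pics/w1z.png

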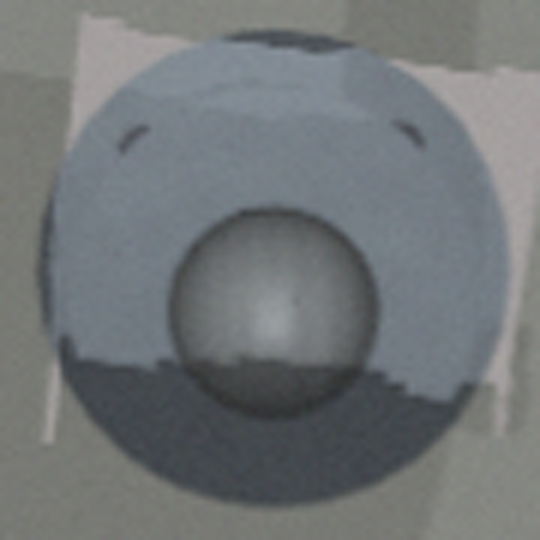

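View pics/w2.png

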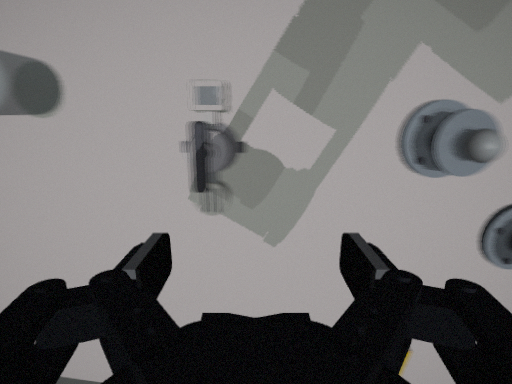

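Ball edge zoom is clean, centre (273,312) in the zoom, i.e. (255.1,146.6). The lamp view is motion-blurred, so I'll move over and let it settle.

Request:
move_arm(
  grip=[1,1,1,1],
  slide=[
    [0.01,-0.05,0],
    [0,0,0],
    [0,0,0],
    [0,0,0],
  ],
  turn=[0,0,0,0],
)

```text
clock: 3.58
ee_pos: [0.5304, -0.244, 0.2502]
eef_rot: [-0.0, -0.073, 0.997, 0.0]
wrist_force: [-0.1, -0.2, 0.1]
grip_width: 0.0853
```

Run:
```python
from h import *
import pickle
w=pickle.load(open("w1.pkl","rb"))
print("ball w",plane(w,(255.1,146.6),.082))
c=wrist("w3")
g=cv2.resize(c["color"][70:230,190:320],None,fx=3.7,fy=3.7,interpolation=cv2.INTER_CUBIC)
cv2.imwrite("pics/w3z.png",g)
```

```text
ball w [0.46465865 0.03981859 0.082     ]
3.575 [ 0.5304174  -0.24403803  0.25023229] [-0.11344209 -0.19994874  0.12190339] [[-0.148, 0.955, 0.257, 0.467], [0.989, 0.142, 0.039, -0.254], [0.0, 0.26, -0.966, 0.375], [0.0, 0.0, 0.0, 1.0]]
```

View pics/w3z.png

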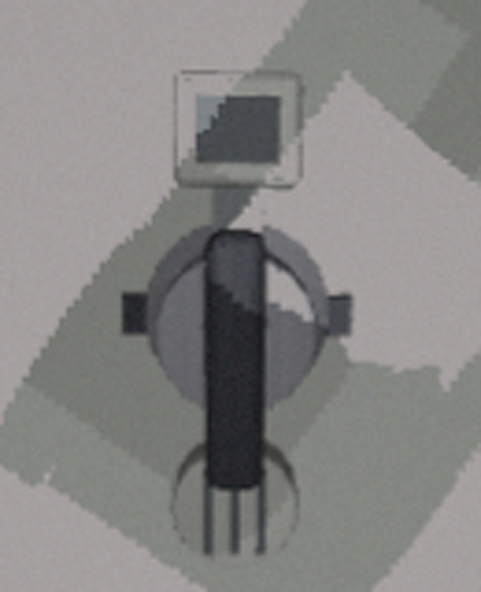

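Run:
```python
from h import *
import pickle
c=pickle.load(open("w3.pkl","rb"))
P=lambda u,v:np.array([u/3.7+190-.4,v/3.7+70-.4])
for n,p,z in(("far end top",P(235,488),.103),("near end top",P(235,232),.103),("near end bot",P(235,232),.089),
 ("L",P(205,360),.103),("R",P(265,360),.103),("Lu",P(206,250),.103),("Ld",P(206,475),.103),
 ("jawL",P(122,314),.01),("jawR",P(352,314),.01),("rimL",P(147,314),0.0),("rimR",P(329,314),0.0)):print(n,plane(c,p,z).round(4))
```

```text
far end top [ 0.5513 -0.2436  0.103 ]
near end top [ 0.4837 -0.2535  0.103 ]
near end bot [ 0.4846 -0.2535  0.089 ]
L [ 0.5176 -0.2565  0.103 ]
R [ 0.5153 -0.2409  0.103 ]
Lu [ 0.4893 -0.2602  0.103 ]
Ld [ 0.5488 -0.2519  0.103 ]
jawL [ 0.5231 -0.2882  0.01  ]
jawR [ 0.5113 -0.2088  0.01  ]
rimL [ 0.5233 -0.2803  0.    ]
rimR [ 0.5137 -0.2158  0.    ]
```

Request:
move_arm(
  grip=[1,1,1,1,1],
  slide=[
    [0.0137,-0.0026,0.045],
    [0,0,0.045],
    [0,0,0.04],
    [0,0,0.024],
    [0,0,0],
  ],
  turn=[0,0,0,0,0],
)

```text
clock: 4.25
ee_pos: [0.5162, -0.2487, 0.095]
eef_rot: [-0.001, -0.073, 0.997, 0.001]
wrist_force: [0.0, 0.6, -0.2]
grip_width: 0.0856
```

Request:
move_arm(
  grip=[0.5,0.3,0.2,0.1,0.1],
  slide=[
    [0,0,0],
    [0,0,0],
    [0,0,0],
    [0,0,0],
    [0,0,0],
  ],
  turn=[0,0,0,0,0],
  force=60,
)

```text
clock: 4.88
ee_pos: [0.5171, -0.2496, 0.0968]
eef_rot: [0.0, -0.073, 0.997, 0.0]
wrist_force: [-0.3, 4.5, 7.3]
grip_width: 0.0153
```

Request:
move_arm(
  grip=[0.1,0.1,0.1,0.1,0.1],
  slide=[
    [0,0,0],
    [0,0,-0.005],
    [0,0,-0.005],
    [0,0,-0.005],
    [0,0,0],
  ],
  turn=[0,0,0,0,0],
)

```text
clock: 5.5
ee_pos: [0.5171, -0.2499, 0.1119]
eef_rot: [0.0, -0.073, 0.997, -0.0]
wrist_force: [-0.4, 3.1, 2.7]
grip_width: 0.015
```

Request:
move_arm(
  grip=[0.1,0.1,0.1,0.1,0.1],
  slide=[
    [0,0,-0.003],
    [0,0,-0.003],
    [0,0,-0.005],
    [0,0,-0.01],
    [0,0,0],
  ],
  turn=[0,0,0,0,0],
)

```text
clock: 6.12
ee_pos: [0.5175, -0.2502, 0.1333]
eef_rot: [0.001, -0.073, 0.997, -0.0]
wrist_force: [0.0, -1.1, -8.0]
grip_width: 0.015
```

Request:
move_arm(
  grip=[0.1,0.1,0.1,0.1,0.1],
  slide=[
    [0,0,-0.03],
    [0,0,-0.04],
    [0,0,-0.04],
    [0,0.015,-0.015],
    [0.0015,0.03,0],
  ],
  turn=[0,0,0,0,0],
)

```text
clock: 6.75
ee_pos: [0.5092, -0.2052, 0.2578]
eef_rot: [0.001, -0.072, 0.997, -0.0]
wrist_force: [0.3, 0.0, -7.7]
grip_width: 0.015
```

Request:
move_arm(
  grip=[0.1,0.1,0.1,0.1,0.1],
  slide=[
    [0.0015,0.04,0],
    [0.0015,0.04,0],
    [0.0015,0.04,0],
    [0.0015,0.04,0],
    [0.0015,0.04,0],
  ],
  turn=[0,0,0,0,0],
)

```text
clock: 7.38
ee_pos: [0.471, -0.0069, 0.2563]
eef_rot: [-0.001, -0.073, 0.997, 0.0]
wrist_force: [2.1, 0.4, -7.3]
grip_width: 0.0147
```

Request:
move_arm(
  grip=[0.1,0.1,0.1,0.1,0.1],
  slide=[
    [0.0015,0.03,0],
    [0,0.02,0],
    [0,0,0],
    [0,0,0],
    [0,0,0],
  ],
  turn=[0,0,0,0,0],
)

```text
clock: 8.0
ee_pos: [0.4636, 0.0401, 0.257]
eef_rot: [-0.0, -0.073, 0.997, -0.0]
wrist_force: [0.7, -0.4, -7.9]
grip_width: 0.0147
```

Run:
```python
from h import *
import pickle
from plant import *
c=wrist("w4")
d={n:read_camera(n) for n in("scene","top")};pickle.dump(d,open("c4.pkl","wb"))
a=cv2.resize(d["scene"]["color"][110:230,210:340],None,fx=3,fy=3,interpolation=cv2.INTER_CUBIC)
b=cv2.resize(d["top"]["color"][160:280,190:320],None,fx=3,fy=3,interpolation=cv2.INTER_CUBIC)
cv2.imwrite("pics/c4.png",np.hstack([a,b]))
```

```text
8.0 [0.46355758 0.04014219 0.25700338] [ 0.73258621 -0.36656505 -7.93723223] [[-0.146, 0.955, 0.257, 0.4], [0.989, 0.141, 0.038, 0.03], [-0.0, 0.259, -0.966, 0.382], [0.0, 0.0, 0.0, 1.0]]
```

View pics/c4.png

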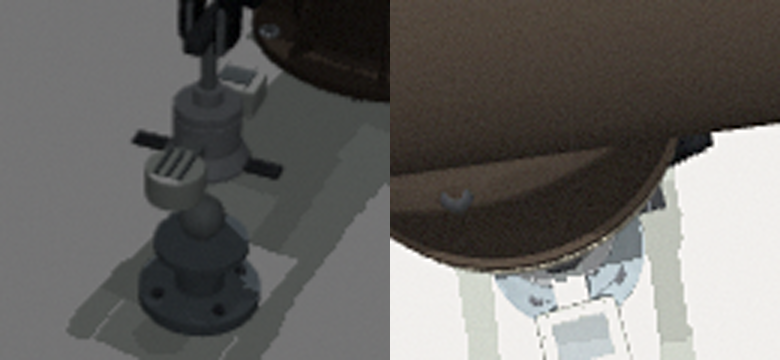

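View pics/w4.png

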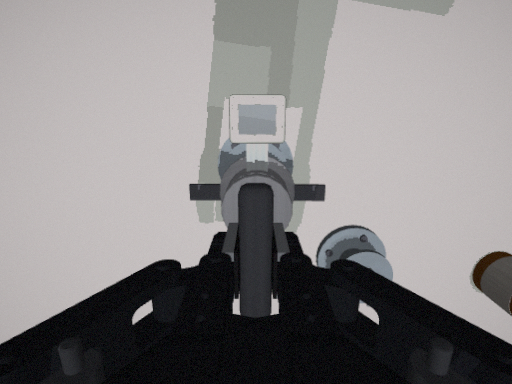

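Handle is up (dark jaws stick out), the lamp hangs upright over the ball. I'll check its rim centre in a larger zoom.

Run:
```python
from h import *
import pickle
d=pickle.load(open("c4.pkl","rb"));S=d["scene"];w=pickle.load(open("w4.pkl","rb"))
a=cv2.resize(S["color"][130:200,245:315],None,fx=8,fy=8,interpolation=cv2.INTER_CUBIC)
cv2.imwrite("pics/c4z.png",cv2.convertScaleAbs(a,alpha=2))
print(plane(w,(257.0,191.5),.151))
```

```text
[0.46243178 0.04092703 0.151     ]
```

View pics/c4z.png

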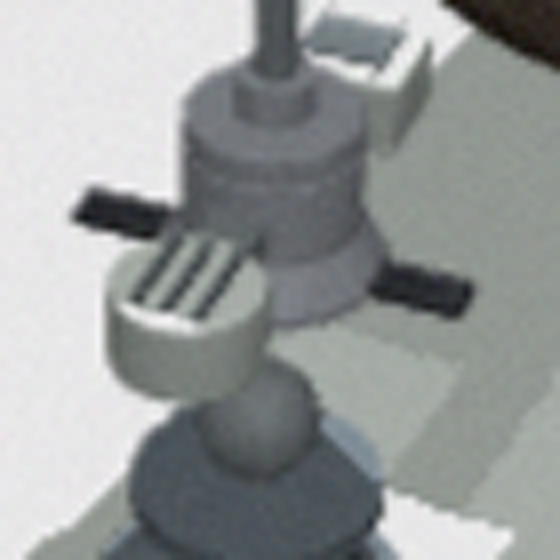

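Run:
```python
from h import *
import pickle
S=pickle.load(open("c4.pkl","rb"))["scene"]
P=lambda u,v:np.array([u/8+245-.4,v/8+130-.4])
print("bell top",plane(S,P(276,118),.193),"ball",plane(S,P(262,415),.082))
print("rod/boss top",plane(S,P(275,83),.205))
print("jaw tips mid",plane(S,P((80+467)/2,(205+292)/2),.151))
```

```text
bell top [0.4677662  0.04266159 0.193     ] ball [0.46095276 0.03842572 0.082     ]
rod/boss top [0.46884941 0.0424988  0.205     ]
jaw tips mid [0.46995186 0.04474245 0.151     ]
```

Request:
move_arm(
  grip=[0.1,0.1,0.1,0.1,0.1],
  slide=[
    [-0.0008,-0.0005,0.015],
    [0,0,0.015],
    [0,0,0.008],
    [0,0,0.004],
    [0,0,0],
  ],
  turn=[0,0,0,0,0],
)

```text
clock: 8.78
ee_pos: [0.4647, 0.0401, 0.2151]
eef_rot: [-0.0, -0.073, 0.997, 0.0]
wrist_force: [-0.6, 0.1, -8.2]
grip_width: 0.0148
```

Request:
move_arm(
  grip=[0.1,0.1,0.1,0.1,0.1],
  slide=[
    [0,0,0.004],
    [0,0,0.004],
    [0,0,0.004],
    [0,0,0.004],
    [0,0,0],
  ],
  turn=[0,0,0,0,0],
)

```text
clock: 9.4
ee_pos: [0.4644, 0.0401, 0.1989]
eef_rot: [-0.0, -0.073, 0.997, 0.0]
wrist_force: [0.5, -0.0, -6.5]
grip_width: 0.0149
```

```bash
cat > look.py <<'E'
import sys
from h import *
from plant import *
import time
s=observe();print(s["clock"],s["ee_pos"],s["wrist_force"],s["wrist_torque"])
c=read_camera("scene");w=read_camera("wrist")
a=cv2.resize(c["color"][120:220,235:335],None,fx=5,fy=5,interpolation=cv2.INTER_CUBIC)
cv2.imwrite(f"pics/{sys.argv[1]}.png",cv2.convertScaleAbs(a,alpha=2));cv2.imwrite(f"pics/{sys.argv[1]}w.png",w["color"])
print(observe()["wrist_force"])
E
python3 look.py l1
```

```text
9.4 [0.4644351  0.04009308 0.19894961] [ 0.47292309 -0.04950694 -6.54585149] [ 0.03362429  0.06209842 -0.03175479]
[ 0.02314481 -0.40338648 -7.70575929]
```

View pics/l1.png

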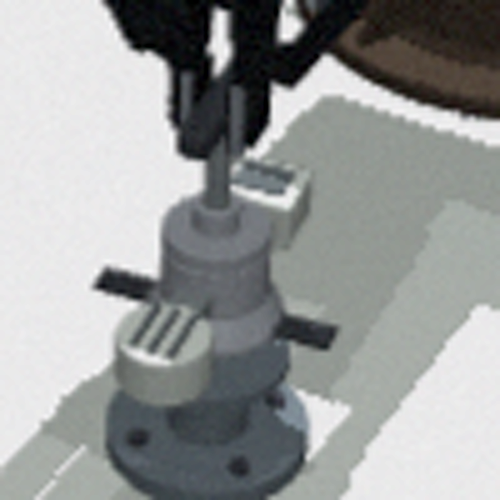

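The ball is inside the mouth, the lamp level, handle still up, no side forces. I'll keep lowering gently.

Request:
move_arm(
  grip=[0.1,0.1,0.1,0.1,0.1],
  slide=[
    [0,0,0.003],
    [0,0,0.003],
    [0,0,0.003],
    [0,0,0.003],
    [0,0,0],
  ],
  turn=[0,0,0,0,0],
)

```text
clock: 10.12
ee_pos: [0.4645, 0.0401, 0.187]
eef_rot: [-0.0, -0.073, 0.997, 0.0]
wrist_force: [0.2, -0.5, -8.0]
grip_width: 0.0146
```

Request:
move_arm(
  grip=[0.1,0.1,0.1,0.1],
  slide=[
    [0,0,0.002],
    [0,0,0.002],
    [0,0,0.002],
    [0,0,0],
  ],
  turn=[0,0,0,0],
)

```text
clock: 10.62
ee_pos: [0.4646, 0.0401, 0.1811]
eef_rot: [-0.0, -0.073, 0.997, 0.0]
wrist_force: [-0.1, -0.8, -7.1]
grip_width: 0.0147
```

Request:
move_arm(
  grip=[0.1,0.1,0.1,0.1],
  slide=[
    [0,0,0.001],
    [0,0,0.001],
    [0,0,0.001],
    [0,0,0],
  ],
  turn=[0,0,0,0],
)

```text
clock: 11.12
ee_pos: [0.4646, 0.0401, 0.1782]
eef_rot: [-0.0, -0.073, 0.997, 0.0]
wrist_force: [-0.6, -0.2, -7.7]
grip_width: 0.0148
```

Request:
move_arm(
  grip=[0.1,0.1],
  slide=[
    [0,0,0.0005],
    [0,0,0],
  ],
  turn=[0,0],
)

```text
clock: 11.38
ee_pos: [0.4647, 0.0401, 0.1778]
eef_rot: [-0.0, -0.073, 0.997, -0.0]
wrist_force: [-0.3, 0.7, -7.2]
grip_width: 0.0147
```

Request:
move_arm(
  grip=[0.1,0.1],
  slide=[
    [0,0,0.0005],
    [0,0,0],
  ],
  turn=[0,0],
)

```text
clock: 11.62
ee_pos: [0.4646, 0.0401, 0.1773]
eef_rot: [-0.0, -0.073, 0.997, -0.0]
wrist_force: [-1.3, -0.8, -7.8]
grip_width: 0.015
```

Request:
move_arm(
  grip=[0.1,0.1],
  slide=[
    [0,0,0.0005],
    [0,0,0],
  ],
  turn=[0,0],
)

```text
clock: 11.88
ee_pos: [0.4648, 0.0402, 0.1769]
eef_rot: [0.0, -0.073, 0.997, 0.0]
wrist_force: [0.4, 1.0, -3.4]
grip_width: 0.0147
```

Request:
move_arm(
  grip=[0.1,0.1],
  slide=[
    [0,0,0.0005],
    [0,0,0],
  ],
  turn=[0,0],
)

```text
clock: 12.12
ee_pos: [0.4649, 0.0401, 0.1766]
eef_rot: [0.0, -0.073, 0.997, 0.0]
wrist_force: [-1.5, 2.0, 4.3]
grip_width: 0.015
```

Request:
move_arm(
  grip=[0.1,0.1],
  slide=[
    [0,0,0.0005],
    [0,0,0],
  ],
  turn=[0,0],
)

```text
clock: 12.38
ee_pos: [0.4647, 0.0401, 0.1758]
eef_rot: [0.0, -0.073, 0.997, 0.0]
wrist_force: [-1.3, 2.0, 3.5]
grip_width: 0.0146
```

```bash
python3 look.py l2
```

```text
12.375 [0.46473172 0.04014397 0.17583835] [-1.30666772  2.02493491  3.54533386] [0.33706796 0.14949752 0.02158139]
[-0.80455697  1.9392533   3.25473798]
```

View pics/l2.png

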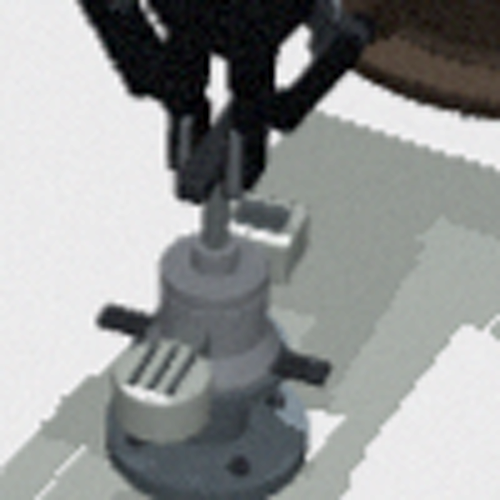

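The bell is seated flat on the collar, jaws still out. Now I'll press the handle down.

Request:
move_arm(
  grip=[0.1,0.1,0.1,0.1,0.1],
  slide=[
    [0,0,0.004],
    [0,0,0.004],
    [0,0,0.004],
    [0,0,0.004],
    [0,0,0],
  ],
  turn=[0,0,0,0,0],
)

```text
clock: 13.1
ee_pos: [0.4644, 0.04, 0.1593]
eef_rot: [-0.0, -0.073, 0.997, -0.0]
wrist_force: [-0.2, 1.3, -4.8]
grip_width: 0.0147
```

Request:
move_arm(
  grip=[0.1,0.1,0.1],
  slide=[
    [0,0,0.001],
    [0,0,0.001],
    [0,0,0],
  ],
  turn=[0,0,0],
)

```text
clock: 13.48
ee_pos: [0.4646, 0.0401, 0.1578]
eef_rot: [-0.0, -0.073, 0.997, 0.0]
wrist_force: [-0.7, 3.9, 0.4]
grip_width: 0.0151
```

Request:
move_arm(
  grip=[0.1,0.1],
  slide=[
    [0,0,0.001],
    [0,0,0],
  ],
  turn=[0,0],
)

```text
clock: 13.72
ee_pos: [0.4647, 0.0401, 0.1569]
eef_rot: [0.0, -0.073, 0.997, 0.0]
wrist_force: [-1.7, 3.5, 4.6]
grip_width: 0.0148
```

Request:
move_arm(
  grip=[0.1,0.1],
  slide=[
    [0,0,0.0006],
    [0,0,0],
  ],
  turn=[0,0],
)

```text
clock: 13.98
ee_pos: [0.4649, 0.0403, 0.1567]
eef_rot: [0.0, -0.073, 0.997, 0.0]
wrist_force: [-3.2, 5.4, 15.1]
grip_width: 0.0147
```

Request:
move_arm(
  grip=[0.1,0.1],
  slide=[
    [0,0,0.0006],
    [0,0,0],
  ],
  turn=[0,0],
)

```text
clock: 14.22
ee_pos: [0.465, 0.0404, 0.1566]
eef_rot: [0.001, -0.073, 0.997, 0.0]
wrist_force: [-6.4, 7.7, 26.7]
grip_width: 0.0149
```

Request:
move_arm(
  grip=[0.1,0.1],
  slide=[
    [0,0,-0.0007],
    [0,0,0],
  ],
  turn=[0,0],
)

```text
clock: 14.48
ee_pos: [0.4649, 0.0402, 0.1568]
eef_rot: [0.0, -0.073, 0.997, 0.0]
wrist_force: [-3.8, 5.2, 13.9]
grip_width: 0.0153
```

Request:
move_arm(
  grip=[0.2,0.3,0.6,0.8,0.8],
  slide=[
    [0,0,0],
    [0,0,0],
    [0,0,0],
    [0,0,0],
    [0,0,0],
  ],
  turn=[0,0,0,0,0],
)

```text
clock: 15.1
ee_pos: [0.4647, 0.04, 0.1563]
eef_rot: [-0.0, -0.073, 0.997, -0.0]
wrist_force: [-0.4, 0.9, 0.0]
grip_width: 0.0681
```

```bash
python3 look.py l3
```

```text
15.1 [0.4646668  0.04002581 0.15626649] [-0.36017594  0.92757891  0.0042583 ] [ 0.04176464 -0.0194248   0.00258172]
[ 0.08290066 -0.00466078  0.45111381]
```

View pics/l3.png

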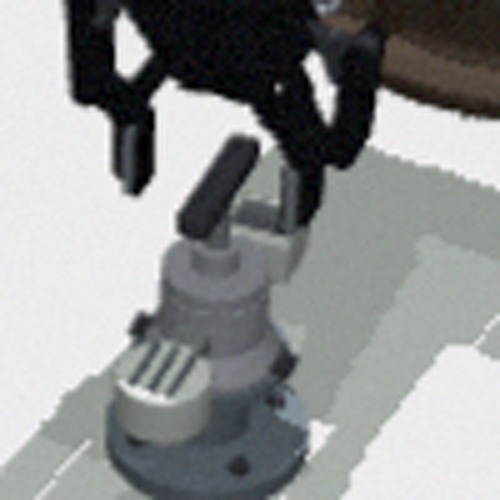

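View pics/l3w.png

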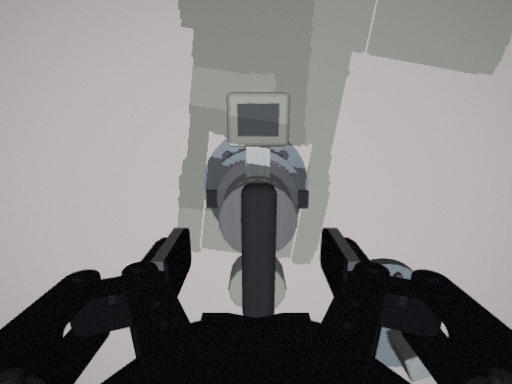

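Fingers are clear, jaws drawn in, handle down. I'll retreat.

Request:
move_arm(
  grip=[0.8,0.8,0.8,0.8,0.8],
  slide=[
    [0,0,-0.02],
    [0,0,-0.04],
    [0,0,-0.04],
    [0,0,-0.03],
    [0,0,0],
  ],
  turn=[0,0,0,0,0],
)

```text
clock: 15.82
ee_pos: [0.4658, 0.0401, 0.2883]
eef_rot: [0.002, -0.073, 0.997, -0.0]
wrist_force: [0.1, -0.1, -0.4]
grip_width: 0.0681
```

```bash
python3 look.py l4
```

```text
15.825 [0.46581118 0.04010991 0.28834992] [ 0.0730181  -0.06404723 -0.44380387] [0.03176351 0.06581345 0.00833639]
[0.0783555  0.01535604 0.19828991]
```

View pics/l4.png

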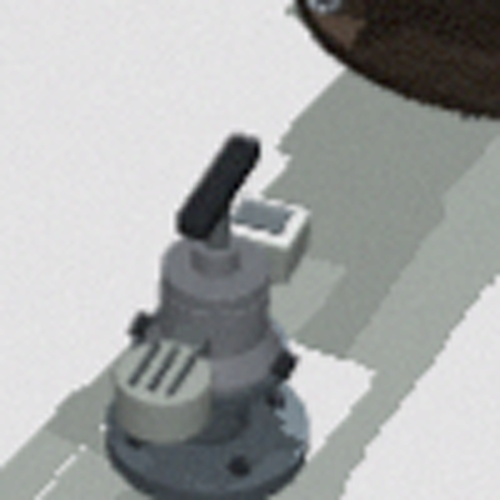

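The lamp stands upright on the ball mount, handle down, robot clear of it.

```bash
python3 -c "
from plant import *
print(job_done())"
```

```text
the job is handed in; nothing more can be done
None
```

The lamp is fitted and locked on the ball mount, and I handed the job in at about 16 s of the 38 s allowed. I pulled the handle to its stop, carried the lamp over with the jaws out, and lowered it until the collar took its weight. I then pressed the handle down 20 mm to its stop with about 27 N, let go and backed off.

**Contact checks:** the collar contact came at TCP height 0.1768 m, against about 0.177 m worked out beforehand. The handle's stop came 20.2 mm below that. Wrist force stayed under 30 N in every reading.

**Final picture:** the lamp is upright, the handle is down, the jaws are drawn in, and the robot is touching nothing.

**What disagreed or was not tested:**
- Before lowering, the scene camera put the bell 4 to 8 mm off along its line of sight. The wrist camera agreed with the planned position to about 1.5 mm, so I followed that one, and the lamp went on with side forces near zero.
- The handle may have slid about 1 mm when I made the last small step to confirm contact, just before I checked it was flat.
- I did not tug the lamp to test the lock, since lifting by the handle would have released it.

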